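Show a specimen slide over the light pad, label up

ROBOT

A 6-joint arm with a two-finger parallel gripper is mounted at the origin on the work surface. World frame = base frame: x ahead of the robot, y to its left, z up, the work surface at z = 0. Lengths are in mm, angles in rad, forces in N, time in s.
With the tool pointing down it reaches from about 275 to 850 mm from the base axis. Payload 19 kg.
Tool frame: the origin (TCP) lies at the very end of the fingers, on their centre line; the grasp point (between the pads) lies 19 mm behind it; x points along the fingers, y is the direction in which the jaws open and shut, and the axes are right-handed (so a half turn about x gives the same grasp; the last joint's range is limited). The gripper opens to 85 mm and grips with 20 to 120 N. Pads are 22 mm wide; open, the fingers measure 114 mm over their backs; the gripper's body (76 mm by 85 mm) begins 54 mm behind the grasp point. The pads swing forward as they close: fully open they stand 13 mm farther back than shut.
Start: joints at [-1.326, 0.15, 1.437, -0, 1.554, -0.134], TCP at [212.611, -534.216, 231.267] pointing down, gripper open.
Joint ranges: [-2.8, 2.8], [-0.68, 2.1], [0.12, 2.68], [-1.39, 4.53], [0.16, 2.79], [-2.81, 2.81]. Speed limits (rad/s): [1.89, 1.89, 2.22, 3.01, 3.01, 3.01].

INTERFACE

Orientations are given as a rotation vector (axis times angle).
In Python, from workcell import get_obs, eyes, order gives the robot as it stands.
- The arm moves only by the tool drive_tool, never from a script. Its argument "increments" is a list of rows, each an object of numbers: "rx", "ry", "rz": the turn, a rotation vector about the tool's x, y, z in rad; "dx", "dy", "dz": the shift along the tool's x, y, z in m; "hand": the finger opening in m, from 0 to 0.0854. In form: [{"rx": .., "ry": .., "rz": .., "dx": .., "dy": .., "dz": .., "hand": ..}, ...]. A call has 1 to 20 rows; each row is the pose to reach, as a shift and turn from the pose commanded when the call began, along the tool's axes at that moment; what a row does not reach only later rows make up. A row lasts 1/10 s, in which the tool goes at most 50 mm and 8.59 degrees, less where a joint would pass 70% of its speed; a pose out of reach is approached as far as the arm can. A call with a gripper value outside its range is refused whole. The fingers move at their own pace and stop on an object; "newtons" is the grip in N (left out, the last holds). Time passes only in rows, so rows that repeat a pose let the fingers close. It gives the time, the measured TCP pose, the force and the opening at its end, in the units of the state.
- get_obs(): the state, without advancing time (a new reading comes with each control period).
- eyes.read_camera(name): name is "scene" or "top" or "wrist"; returns a dict with "pixels" (420x560x3 uint8, red, green, blue), "range_z" (420x560 float32, mm along the optical axis (not along the pixel's ray), 0 where there is no reading), "fx", "fy", "cx", "cy" (pixels), "R" (3x3) and "t" (3): a world point X has camera coordinates R X + t. Camera axes: x right, y down, z forward; pixel columns grow to the right and rows downward; lengths in mm; the calibration is good to about 2 mm. A picture is of the moment at which its call begins.
- order.sign_off(): hands the job in, once; it reports no verdict.
The state is a dict: "time_s": time; "q": joint angles; "dq": joint speeds; "tau": joint torques, N m; "eef_pos": TCP position; "tcp_rot": TCP orientation; "ft_force": force on the tool from outside, world axes, zero at the start; "torque": the same for the moment, N m; "width": finger opening in mm.
Only numpy, scipy, OpenCV 4.12 (cv2) and the standard library are available. Lean on these libraries where they do the work, as an engineer would, in place of code of your own. Each camera call takes 0.05 s, during which the arm holds its last target.

TASK

Two clear slides stand on edge in wooden stands; take the one with a small notch out of a corner, which marks its frosted label end, and hold it level with the label face up, about 10 cm above the middle of the light pad, with the frosted end pointing to the end of the pad that has the round switch. Finish while holding it there, at rest in the gripper: it is not put down. Let nothing touch the pad, and leave the blank slide, the block of notes and the small box as they are.

Things in the scene. Friction and masses are not known exactly. Their poses are not given: they have to be found in the camera images.
- slide_c (a point): centre of the notched slide, a clear acrylic plate 62 x 46 x 6 mm, 20 g, a leaf sealed in it, the last 22 mm frosted. Its +x points out of the label face, +y along its length to the frosted end, +z across its width to the notched long edge. It starts upright on a long edge in 'stand' (notch up, lower 8 mm in the groove), centre 47 mm above the desk; both short ends are free for fingers
- notch (a point): middle of the 10 x 10 mm notch cut out of the slide's corner: 26 mm along +y and 18 mm along +z from slide_c. With the notch up, who sees it at the upper right looks at the label face; who sees it at the upper left looks at the back
- label (a point): middle of the paper label on the frosted end, on the label face only (+x side): 3 mm along +x, 20 mm along +y, 6 mm along -z from slide_c
- blank_c (a point): centre of the blank slide: clear acrylic plate 62 x 46 x 6 mm with four whole corners, no frosted end; it stands likewise in 'stand_b' (x through its thickness, y along its 62 mm). To be left alone
- stand: fixed beech block that holds the notched slide; origin at the centre of its underside on the desk. 40 mm (x) x 34 mm (y) x 32 mm high, with a groove 8 mm wide and 8 mm deep along y in its top, in which the slide stands loose; each end of the slide sticks out 14 mm past the block. The slide comes out straight up
- stand_b: like 'stand', holding the blank slide; the two stands may be in either place
- pad_mid (a point): centre of the top face of the LED light pad, a fixed flat panel with grey margins, 170 mm (x) x 230 mm (y) x 9 mm; its top is 9 mm above the desk
- pad_switch (a point): round black touch switch, 15 mm across, on the pad's top in a corner of one short end: 98 mm along the pad's +y and 55 mm along its +x from pad_mid. The frosted end is to point along the pad's +y
- notes_c (a point): centre of a block of notes, 76 x 76 x 45 mm, standing loose on the desk
- gift_c (a point): centre of a small green covered box, 64 x 74 x 48 mm, standing loose on the desk

How it is judged (in metres and radians):
On the way:
1. the notched slide is drawn clear of its stand in the gripper (contact force between the fingers and slide above 0.5 N and z of slide_c in the frame of stand above 0.065 m and contact force between slide and stand below 0.05 N), for 0.1 s.
At the end, for the whole second after the job is handed in: fingers hold the notched slide still: label face within 0.4 rad of up, centre within 45 mm of pad_mid seen from above and 60-150 mm above it, length within 0.5 rad of the pad's y, frosted end to the switch, resting on nothing; blank moved < 20 mm, notes and box < 30 mm (contact force between the fingers and slide above 0.5 N and angle between slide_c's own x axis and vertical below 0.4 rad and x of pad_mid in the frame of slide_c below -0.04 m and horizontal distance between slide_c and pad_mid below 0.045 m and z of slide_c in the frame of pad_mid between 0.06 and 0.15 m and angle between the y axis of slide_c and the y axis of pad_mid, either way round below 0.5 rad and y of pad_switch in the frame of slide_c above 0 m and linear speed of slide below 0.03 m/s and angular speed of slide below 0.3 rad/s and contact force between slide and pad below 0.05 N and contact force between slide and blank below 0.05 N and contact force between slide and notes below 0.05 N and contact force between slide and gift below 0.05 N and distance of blank_c from where it was at the start of the episode below 0.02 m and distance of each of notes_c, gift_c from where it was at the start of the episode below 0.03 m); the arm keeps its last pose, push and grip.
It fails at once if the light pad is touched by the robot or the slide (contact force between pad and slide above 1 N or contact force between pad and the arm above 1 N or contact force between pad and the fingers above 1 N).
It fails at once if the blank slide is taken from its place or knocked over (distance of blank_c from where it was at the start of the episode above 0.02 m).
It fails at once if the notes or the box are pushed away (distance of any of notes_c, gift_c from where it was at the start of the episode above 0.03 m).
It also fails if it takes over 45 s, if anything falls off the work surface, if the arm or the gripper's body presses on something with over 40 N, if the wrist force passes 120 N, or if a joint passes its speed limit or range.

## Working session

There is one attempt and no reset: what is moved stays moved. The work goes in short steps, Python scripts to look and compute and a tool call to move; the robot and the scene stay as the last step left them, time stands still between calls to the robot, and variables do not carry over. Pictures are saved under pics/ and viewed, and the job is handed in when it is done.

Besides the shell and the picture viewer there is one more tool, called as a command line: name --argument value ..., lists and objects as JSON in quotes. drive_tool: Moves the arm, as the interface text tells. Its arguments: {"type":"object","properties":{"increments":{"type":"array","items":{"type":"object","properties":{"rx":{"type":"number"},"ry":{"type":"number"},"rz":{"type":"number"},"dx":{"type":"number"},"dy":{"type":"number"},"dz":{"type":"number"},"hand":{"type":"number"}}}},"newtons":{"type":"number"}},"required":["increments"]}

```bash
mkdir -p pics; ls; cat > h.py <<'E'
import numpy as np, cv2
from workcell import get_obs, eyes, order
def snap(n,f):
    c=eyes.read_camera(n); cv2.imwrite(f'pics/{f}.png',c['pixels'][:,:,::-1]); np.savez(f'pics/{f}.npz',**c); return c
def P(c,u,v,d=None):
    # world pts from pixel using depth
    d=c['range_z'][int(v),int(u)] if d is None else d
    p=np.array([(u-c['cx'])/c['fx']*d,(v-c['cy'])/c['fy']*d,d]); return c['R'].T@(p-c['t'])
def Pz(c,u,v,z):
    r=c['R'].T@np.array([(u-c['cx'])/c['fx'],(v-c['cy'])/c['fy'],1]); o=-c['R'].T@c['t']; return o+r*(z-o[2])/r[2]
def proj(c,X):
    p=c['R']@np.array(X,float)+c['t']; return c['fx']*p[0]/p[2]+c['cx'],c['fy']*p[1]/p[2]+c['cy']
E
python3 - <<'E'
from h import *
for n in ['scene','top','wrist']:
    c=snap(n,n+'0'); print(n,c['fx'],c['cx'],c['cy'],(-c['R'].T@c['t']).round(),c['R'].round(2).tolist())
print(get_obs())
E
```

```text
pics
scene 476.6014889358574 281.02838358724034 201.24925524612578 [899. 551. 718.] [[-0.83, 0.55, -0.01], [0.42, 0.61, -0.67], [-0.37, -0.57, -0.74]]
top 502.01176307880985 288.2890350845141 214.05238093636598 [ 354.   59. 1105.] [[-0.01, -1.0, 0.01], [-0.98, 0.01, -0.19], [0.19, -0.02, -0.98]]
wrist 302.96176391671537 278.21314702798145 206.0528148511754 [ 278. -509.  374.] [[0.37, -0.93, -0.0], [-0.89, -0.36, 0.28], [-0.26, -0.1, -0.96]]
{'time_s': 0.15, 'q': array([-1.32599359e+00,  1.50849000e-01,  1.43787200e+00, -4.52964396e-05,
        1.55377744e+00, -1.33965718e-01]), 'dq': array([-0.00082768, -0.00128175, -0.00095801, -0.00077503, -0.00066116,
        0.00235992]), 'tau': array([ 2.49482458e-03, -7.13383985e+01, -5.71040940e+01, -1.11283864e-04,
        7.26240090e-03, -2.91404285e-05]), 'eef_pos': array([ 212.56153583, -534.06506403,  230.83265682]), 'tcp_rot': array([ 2.01447507,  0.38708191, -2.01467075]), 'ft_force': array([-0.55480299,  0.20644032, -0.53453299]), 'torque': array([-0.01047386, -0.06368834, -0.01447322]), 'width': 85.13472981649718}
```

View pics/scene0.png

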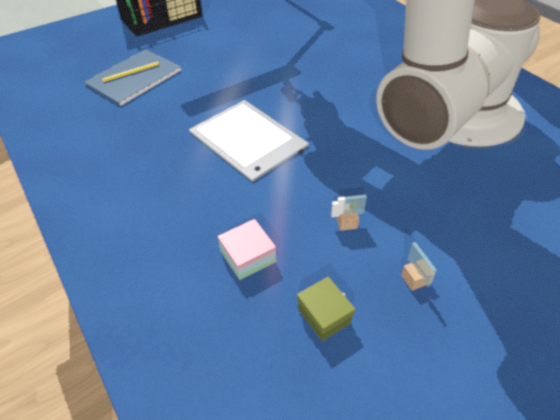

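View pics/top0.png

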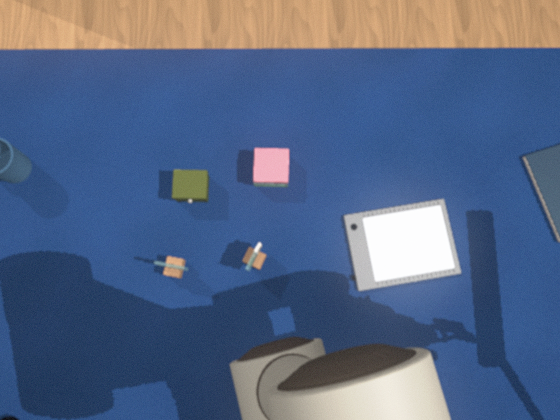

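View pics/wrist0.png

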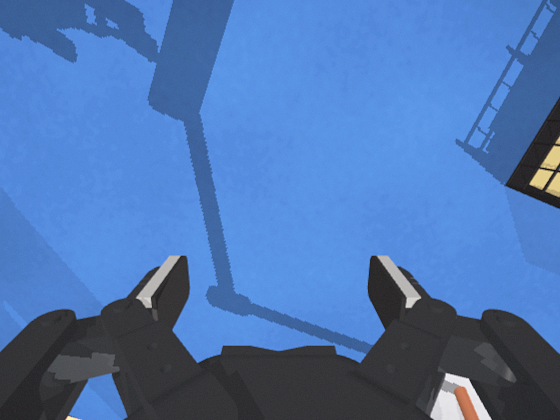

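Scene: the slide with a white frosted end is at about (348,207), and the other at (420,265). Top: they are at (255,257) and (174,267), with the pad switch at (354,227). I'll zoom in.

```bash
python3 - <<'E'
from h import *
a=cv2.imread('pics/scene0.png')[175:245,310:450]; b=cv2.imread('pics/top0.png')[225:295,140:280]
cv2.imwrite('pics/z0.png',np.vstack([cv2.resize(x,(600,300),interpolation=cv2.INTER_CUBIC) for x in (a,b)]))
c=dict(np.load('pics/top0.npz'))
def rng(u0,u1,v0,v1,lo,hi):
    o=[]
    for v in range(v0,v1):
        for u in range(u0,u1):
            if c['range_z'][v,u]>0:
                p=P(c,u,v)
                if lo<p[2]<hi:o.append(p)
    return np.array(o)
for n,r in dict(A=(230,280,232,285,33,90),B=(150,200,245,290,33,90),gift=(165,215,160,210,30,60),notes=(245,297,140,190,30,60),pad=(335,470,190,300,5,16)).items():
    o=rng(*r); 
    if len(o)==0: print(n,'none'); continue
    q=o[:,:2].astype(np.float32); print(n,len(o),o.mean(0).round(1),o[:,2].min().round(1),o[:,2].max().round(1),cv2.minAreaRect(q))
for u,v in [(354,227)]: print('switch',Pz(c,u,v,9))
E
```

```text
A 184 [467.1 116.9  54.1] 33.0 73.1 ((467.9568786621094, 115.84062194824219), (41.44518280029297, 50.032737731933594), 25.059785842895508)
B 169 [449.7 287.3  55.5] 33.0 74.4 ((450.615478515625, 288.73114013671875), (50.073585510253906, 43.23294448852539), 38.610477447509766)
gift 1059 [626.1 255.   46.9] 31.5 53.6 ((624.9015502929688, 256.0247497558594), (75.02323150634766, 70.38970947265625), 89.41865539550781)
notes 1205 [667.9  78.8  44.3] 30.3 50.8 ((669.6983642578125, 78.96832275390625), (75.64017486572266, 77.9264144897461), 88.25961303710938)
pad 7601 [ 496.5 -207.     8.7] 5.0 15.5 ((497.96173095703125, -207.9713134765625), (294.4596862792969, 236.56346130371094), 88.46253204345703)
switch [ 536.57624888 -103.57670903    9.        ]
```

View pics/z0.png

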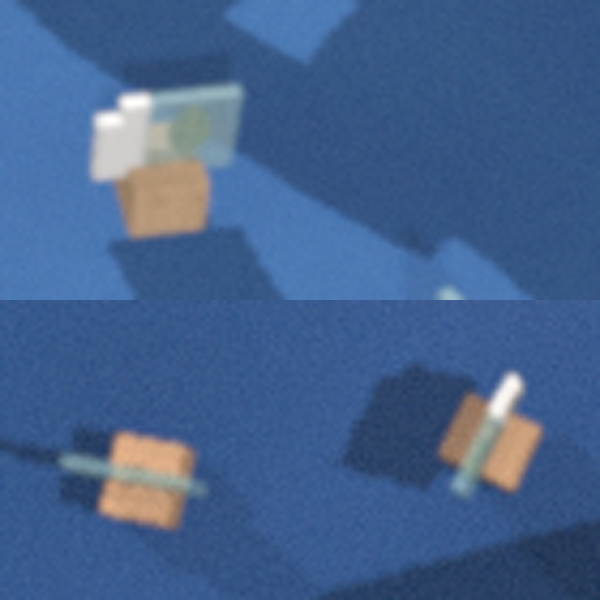

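```bash
python3 - <<'E'
from h import *
for nm,(u0,u1,v0,v1) in dict(top0=(230,280,232,285),scene0=(325,372,188,235)).items():
    c=dict(np.load(f'pics/{nm}.npz')); o=[]
    for v in range(v0,v1):
        for u in range(u0,u1):
            if c['range_z'][v,u]>0: o.append(P(c,u,v))
    o=np.array(o)
    for lo,hi in ((36,78),(50,78),(62,78)):
        q=o[(o[:,2]>lo)&(o[:,2]<hi)]; q=q[np.hypot(q[:,0]-467,q[:,1]-117)<60]
        if len(q)<5: continue
        m=np.median(q[:,:2],0); w,V=np.linalg.eigh(np.cov((q[:,:2]).T)); d=V[:,1]; s=(q[:,:2]-m)@d; t=(q[:,:2]-m)@V[:,0]
        print(nm,lo,len(q),m.round(1),d.round(3),s.min().round(),s.max().round(),t.std().round(1),((s.max()+s.min())/2*d+m).round(1))
c=dict(np.load('pics/top0.npz'))
print([Pz(c,u,v,z).round(1) for u,v,z in ((259.7,243.2,60),(247.8,268.9,70),(254.8,258,35))])
# pad corners
im=c['pixels']; 
print([Pz(c,u,v,9).round() for u,v in ((357,290),(460,273),(345,214),(444,200))])
cs=dict(np.load('pics/scene0.npz'))
print([Pz(cs,u,v,9).round() for u,v in ((190,132),(244,103),(307,143),(255,175),(257,168))])
E
```

```text
top0 36 133 [465.6 116.5] [-0.897  0.443] -33.0 29.0 2.4 [467.5 115.6]
top0 50 108 [465.6 116.5] [-0.899  0.438] -33.0 29.0 1.9 [467.5 115.6]
top0 62 80 [463.5 118.6] [-0.894  0.448] -32.0 26.0 1.8 [466.4 117.1]
scene0 36 453 [468.1 120.1] [-0.897  0.441] -32.0 31.0 1.7 [468.7 119.8]
scene0 50 293 [467.3 120. ] [-0.901  0.433] -33.0 30.0 1.9 [468.5 119.4]
scene0 62 144 [464.  120.6] [-0.905  0.425] -26.0 27.0 2.2 [463.5 120.9]
[array([495.4, 103.1,  60. ]), array([441.1, 127.1,  70. ]), array([467.1, 114.6,  35. ])]
[array([ 398., -105.,    9.]), array([ 433., -332.,    9.]), array([566., -85.,   9.]), array([ 596., -308.,    9.])]
[array([ 602., -295.,    9.]), array([ 440., -320.,    9.]), array([ 400., -109.,    9.]), array([551., -87.,   9.]), array([ 537., -103.,    9.])]
```

```bash
cat >> h.py <<'E'
from scipy.spatial.transform import Rotation as Ro
ys=np.array([.899,-.438,0]); ys/=np.linalg.norm(ys); zs=np.array([0,0,1.]); xs=np.cross(ys,zs)
C0=np.array([467.3,116.5,47]); PM=np.array([498,-207.,9]); yp=np.array([-.148,.989,0]); yp/=np.linalg.norm(yp)
def frame(d,y): return Ro.from_matrix(np.column_stack([d,y,np.cross(d,y)]))
def pick(a,s): return frame(-np.cos(a)*zs-np.sin(a)*xs,s*ys)
Rs0=Ro.from_matrix(np.column_stack([xs,ys,zs])); xf=np.array([0,0,1.]); Rsf=Ro.from_matrix(np.column_stack([xf,yp,np.cross(xf,yp)]))
def place(a,s): return Rsf*Rs0.inv()*pick(a,s)
def cur():
    o=get_obs(); return o['eef_pos'],Ro.from_rotvec(o['tcp_rot']),o
def inc(Rt,pt):
    p,R,o=cur(); return (R.inv()*Rt).as_rotvec().round(4),(R.inv().apply(pt-p)/1000).round(4)
E
python3 - <<'E'
from h import *
p,R,o=cur(); print(R.as_matrix().round(2))
for s in (1,-1):
    a=.75; A=pick(a,s); B=place(a,s); print(s,A.as_matrix().round(2).tolist(),B.as_matrix().round(2).tolist(),(R.inv()*A).as_rotvec().round(2),(A.inv()*B).as_rotvec().round(2),(R.inv()*B).as_rotvec().round(2))
E
```

```text
[[-0.    0.37 -0.93]
 [ 0.   -0.93 -0.37]
 [-1.   -0.   -0.  ]]
1 [[0.3, 0.9, -0.32], [0.61, -0.44, -0.66], [-0.73, 0.0, -0.68]] [[0.72, -0.15, 0.67], [0.11, 0.99, 0.1], [-0.68, -0.0, 0.73]] [-0.7   0.71 -0.28] [-2.31 -0.86  0.08] [-2.68 -0.14  1.17]
-1 [[0.3, -0.9, 0.32], [0.61, 0.44, 0.66], [-0.73, -0.0, 0.68]] [[0.72, 0.15, -0.67], [0.11, -0.99, -0.1], [-0.68, 0.0, -0.73]] [ 2.26 -0.34 -0.89] [-2.31  0.86 -0.08] [0.22 0.82 0.1 ]
```

```bash
python3 - <<'E'
from h import *
A=pick(.75,1); d=A.as_matrix()[:,0]
print(d,inc(A,C0-d*150))
E
```

```text
[ 0.29855106  0.61277946 -0.73168887] (array([-0.7034,  0.7145, -0.276 ]), array([ 0.0745, -0.4413, -0.4016]))
```

drive_tool --increments '[{"rx":-0.1,"ry":0.1,"rz":-0.04,"dx":0.0,"dy":-0.04,"dz":-0.036,"hand":0.085},{"rx":-0.15,"ry":0.15,"rz":-0.06,"dx":0.0,"dy":-0.085,"dz":-0.077},{"rx":-0.2,"ry":0.2,"rz":-0.08,"dx":0.0,"dy":-0.12,"dz":-0.11},{"rx":-0.3,"ry":0.3,"rz":-0.12,"dx":0.01,"dy":-0.155,"dz":-0.14},{"rx":-0.35,"ry":0.36,"rz":-0.14,"dx":0.02,"dy":-0.19,"dz":-0.175},{"rx":-0.4,"ry":0.4,"rz":-0.16,"dx":0.03,"dy":-0.23,"dz":-0.21},{"rx":-0.45,"ry":0.46,"rz":-0.18,"dx":0.04,"dy":-0.265,"dz":-0.24},{"rx":-0.5,"ry":0.51,"rz":-0.2,"dx":0.05,"dy":-0.3,"dz":-0.275},{"rx":-0.56,"ry":0.57,"rz":-0.22,"dx":0.06,"dy":-0.34,"dz":-0.31},{"rx":-0.62,"ry":0.63,"rz":-0.245,"dx":0.07,"dy":-0.375,"dz":-0.34},{"rx":-0.68,"ry":0.69,"rz":-0.265,"dx":0.0745,"dy":-0.41,"dz":-0.37},{"rx":-0.7034,"ry":0.7145,"rz":-0.276,"dx":0.0745,"dy":-0.4413,"dz":-0.4016},{"rx":-0.7034,"ry":0.7145,"rz":-0.276,"dx":0.0745,"dy":-0.4413,"dz":-0.4016},{"rx":-0.7034,"ry":0.7145,"rz":-0.276,"dx":0.0745,"dy":-0.4413,"dz":-0.4016},{"rx":-0.7034,"ry":0.7145,"rz":-0.276,"dx":0.0745,"dy":-0.4413,"dz":-0.4016},{"rx":-0.7034,"ry":0.7145,"rz":-0.276,"dx":0.0745,"dy":-0.4413,"dz":-0.4016}]'

```text
schema error: expected keys rx, ry, rz, dx, dy, dz, hand
```

```bash
python3 - <<'E'
from h import *
A=pick(.75,1); d=A.as_matrix()[:,0]
p,R,o=cur(); print(p,o['q'],o['dq'].round(2),inc(A,C0-d*150))
for n in('wrist','scene','top'): 
    c=snap(n,n+'1')
    for off in ((0,31,23),(0,-31,23),(0,31,-15),(0,-31,-15)):
        u,v=proj(c,C0+Rs0.apply(off)); im=c['pixels']; cv2.circle(im,(int(u),int(v)),2,(255,0,0),-1)
    cv2.imwrite(f'pics/{n}1m.png',im[:,:,::-1])
E
```

```text
[ 212.56153583 -534.06506403  230.83265682] [-1.32599359e+00  1.50849000e-01  1.43787200e+00 -4.52964396e-05
  1.55377744e+00 -1.33965718e-01] [-0. -0. -0. -0. -0.  0.] (array([-0.7034,  0.7145, -0.276 ]), array([ 0.0745, -0.4413, -0.4016]))
```

View pics/wrist1m.png

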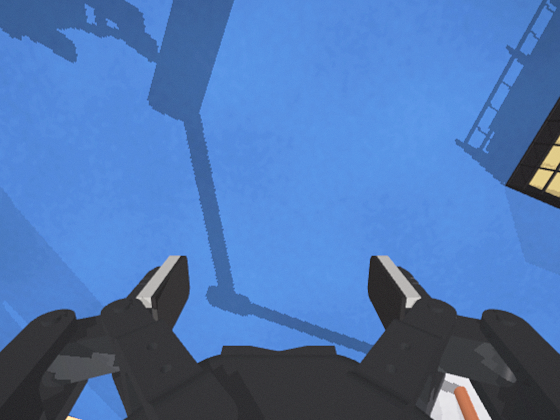

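View pics/scene1m.png

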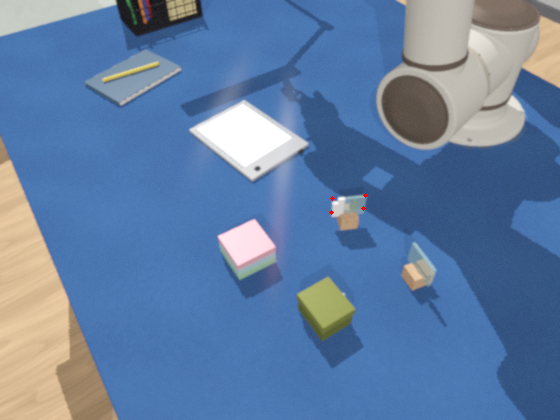

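The call was refused because every row needs every key, so nothing moved. In the scene picture, the slide model's corners land on the slide at (332–366, 196–212).

drive_tool --increments '[{"rx":-0.1,"ry":0.1,"rz":-0.04,"dx":0.0,"dy":-0.04,"dz":-0.036,"hand":0.085},{"rx":-0.15,"ry":0.15,"rz":-0.06,"dx":0.0,"dy":-0.075,"dz":-0.068,"hand":0.085},{"rx":-0.2,"ry":0.2,"rz":-0.08,"dx":0.0,"dy":-0.11,"dz":-0.1,"hand":0.085},{"rx":-0.3,"ry":0.3,"rz":-0.12,"dx":0.01,"dy":-0.145,"dz":-0.132,"hand":0.085},{"rx":-0.35,"ry":0.36,"rz":-0.14,"dx":0.02,"dy":-0.18,"dz":-0.165,"hand":0.085},{"rx":-0.4,"ry":0.4,"rz":-0.16,"dx":0.03,"dy":-0.215,"dz":-0.197,"hand":0.085},{"rx":-0.45,"ry":0.46,"rz":-0.18,"dx":0.04,"dy":-0.25,"dz":-0.229,"hand":0.085},{"rx":-0.5,"ry":0.51,"rz":-0.2,"dx":0.05,"dy":-0.285,"dz":-0.261,"hand":0.085},{"rx":-0.56,"ry":0.57,"rz":-0.22,"dx":0.06,"dy":-0.32,"dz":-0.293,"hand":0.085},{"rx":-0.62,"ry":0.63,"rz":-0.245,"dx":0.07,"dy":-0.355,"dz":-0.325,"hand":0.085},{"rx":-0.68,"ry":0.69,"rz":-0.265,"dx":0.0745,"dy":-0.39,"dz":-0.357,"hand":0.085},{"rx":-0.7034,"ry":0.7145,"rz":-0.276,"dx":0.0745,"dy":-0.425,"dz":-0.387,"hand":0.085},{"rx":-0.7034,"ry":0.7145,"rz":-0.276,"dx":0.0745,"dy":-0.4413,"dz":-0.4016,"hand":0.085},{"rx":-0.7034,"ry":0.7145,"rz":-0.276,"dx":0.0745,"dy":-0.4413,"dz":-0.4016,"hand":0.085},{"rx":-0.7034,"ry":0.7145,"rz":-0.276,"dx":0.0745,"dy":-0.4413,"dz":-0.4016,"hand":0.085},{"rx":-0.7034,"ry":0.7145,"rz":-0.276,"dx":0.0745,"dy":-0.4413,"dz":-0.4016,"hand":0.085}]'

```text
time_s: 1.9
eef_pos: [422.5, 23.6, 156.9]
tcp_rot: [2.16, 1.349, -0.94]
ft_force: [-0.4, -0.0, -0.3]
width: 85.0
```

```bash
python3 - <<'E'
from h import *
A=pick(.75,1); d=A.as_matrix()[:,0]
p,R,o=cur(); print(p,o['q'],o['dq'].round(2),inc(A,C0-d*150))
for n in('wrist','scene'): 
    c=snap(n,n+'2')
    for off in ((0,31,23),(0,-31,23),(0,31,-15),(0,-31,-15)):
        u,v=proj(c,C0+Rs0.apply(off)); im=c['pixels']; cv2.circle(im,(int(u),int(v)),2,(255,0,0),-1)
    cv2.imwrite(f'pics/{n}2m.png',im[:,:,::-1])
E
```

```text
[422.53512599  23.59680828 156.8700168 ] [-0.69882013 -0.17530612  2.09687733  0.72599251  1.47353902 -0.41497293] [-0.01  0.   -0.    0.   -0.    0.  ] (array([ 0.0002,  0.001 , -0.0009]), array([ 0.0007, -0.0004, -0.0006]))
```

View pics/wrist2m.png

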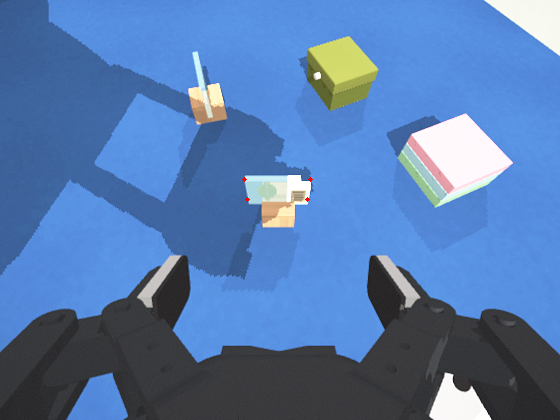

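View pics/scene2m.png

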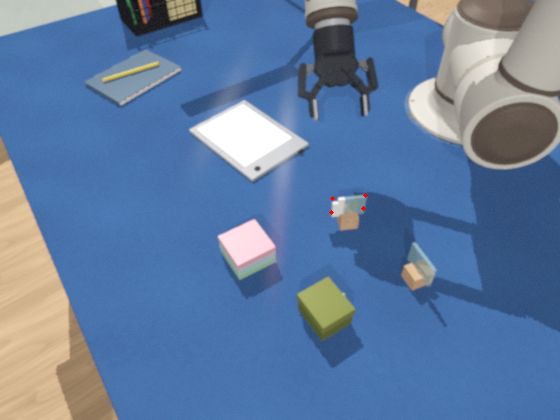

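Wrist view: the notch at (306,181) is upper right and the paper label at (299,197) is visible, so we face the label side. The model corners match, so I'll go in.

drive_tool --increments '[{"rx":0,"ry":0.001,"rz":-0.001,"dx":0.03,"dy":0,"dz":0,"hand":0.085},{"rx":0,"ry":0.001,"rz":-0.001,"dx":0.06,"dy":0,"dz":0,"hand":0.085},{"rx":0,"ry":0.001,"rz":-0.001,"dx":0.09,"dy":0,"dz":-0.0005,"hand":0.085},{"rx":0,"ry":0.001,"rz":-0.001,"dx":0.115,"dy":0,"dz":-0.0005,"hand":0.085},{"rx":0,"ry":0.001,"rz":-0.001,"dx":0.135,"dy":0,"dz":-0.0005,"hand":0.085},{"rx":0,"ry":0.001,"rz":-0.001,"dx":0.155,"dy":0,"dz":-0.0005,"hand":0.085},{"rx":0,"ry":0.001,"rz":-0.001,"dx":0.175,"dy":0,"dz":-0.0005,"hand":0.085},{"rx":0,"ry":0.001,"rz":-0.001,"dx":0.175,"dy":0,"dz":-0.0005,"hand":0.085},{"rx":0,"ry":0.001,"rz":-0.001,"dx":0.175,"dy":0,"dz":-0.0005,"hand":0.085},{"rx":0,"ry":0.001,"rz":-0.001,"dx":0.175,"dy":0,"dz":-0.0005,"hand":0.085}]'

```text
time_s: 3.0
eef_pos: [475.3, 131.0, 29.7]
tcp_rot: [2.16, 1.35, -0.939]
ft_force: [0.1, -0.5, 1.2]
width: 85.1
```

```bash
python3 - <<'E'
from h import *
A=pick(.75,1); d=A.as_matrix()[:,0]
print(inc(A,C0+d*25))
snap('wrist','wrist3');snap('scene','scene3')
a=cv2.imread('pics/scene3.png')[140:260,270:430]; cv2.imwrite('pics/z3.png',cv2.resize(a,(800,600),interpolation=cv2.INTER_CUBIC))
E
```

```text
(array([ 0.0005, -0.0005, -0.0005]), array([ 0.0011, -0.0008,  0.0003]))
```

View pics/wrist3.png

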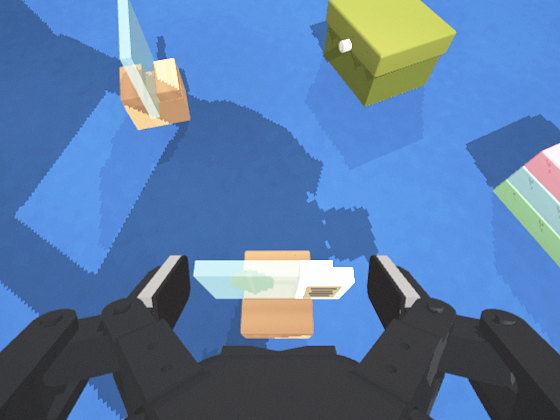

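View pics/z3.png

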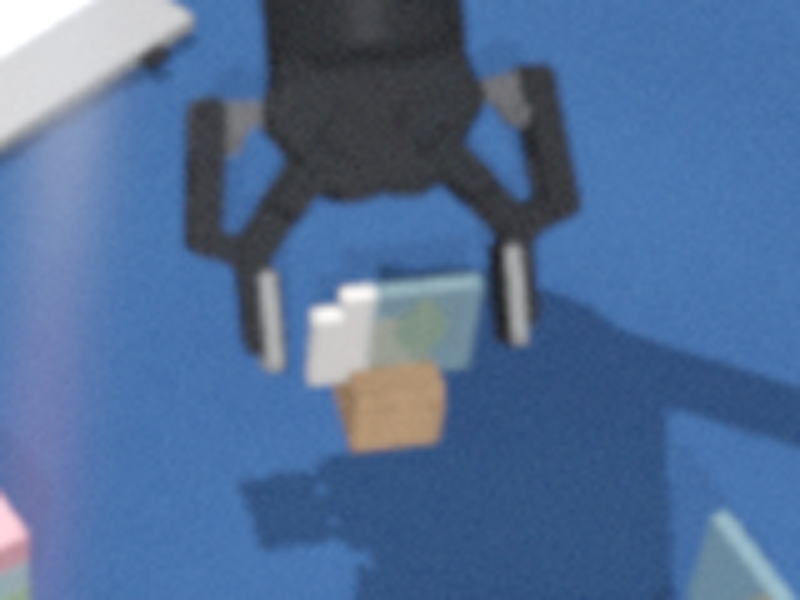

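The fingers straddle the slide: its ends are at u≈193 and 353, between the pads at 188 and 368. Closing.

drive_tool --increments '[{"rx":0,"ry":0,"rz":0,"dx":0.001,"dy":-0.001,"dz":0,"hand":0.07},{"rx":0,"ry":0,"rz":0,"dx":0.001,"dy":-0.001,"dz":0,"hand":0.065},{"rx":0,"ry":0,"rz":0,"dx":0.001,"dy":-0.001,"dz":0,"hand":0.055},{"rx":0,"ry":0,"rz":0,"dx":0.001,"dy":-0.001,"dz":0,"hand":0.05},{"rx":0,"ry":0,"rz":0,"dx":0.001,"dy":-0.001,"dz":0,"hand":0.05},{"rx":0,"ry":0,"rz":0,"dx":0.001,"dy":-0.001,"dz":0,"hand":0.05},{"rx":0,"ry":0,"rz":0,"dx":0.001,"dy":-0.001,"dz":0,"hand":0.05},{"rx":0,"ry":0,"rz":0,"dx":0.001,"dy":-0.001,"dz":0,"hand":0.05}]' --newtons 35

```text
time_s: 3.9
eef_pos: [474.5, 132.8, 28.6]
tcp_rot: [2.16, 1.352, -0.939]
ft_force: [-2.7, -2.7, 6.6]
width: 61.7
```

```bash
python3 - <<'E'
from h import *
snap('wrist','wrist4');snap('scene','scene4')
a=cv2.imread('pics/scene4.png')[140:260,270:430]; b=cv2.imread('pics/wrist4.png')[200:380,150:400]
cv2.imwrite('pics/z4.png',np.hstack([cv2.resize(x,(400,300),interpolation=cv2.INTER_CUBIC) for x in (a,b)]))
p,R,o=cur();print(o['ft_force'],o['width'],R.inv().apply([0,0,60]))
E
```

```text
[-3.76377484 -1.74776505  7.2087415 ] 61.27922419319962 [-4.38736039e+01  7.79810347e-03 -4.09280689e+01]
```

View pics/z4.png

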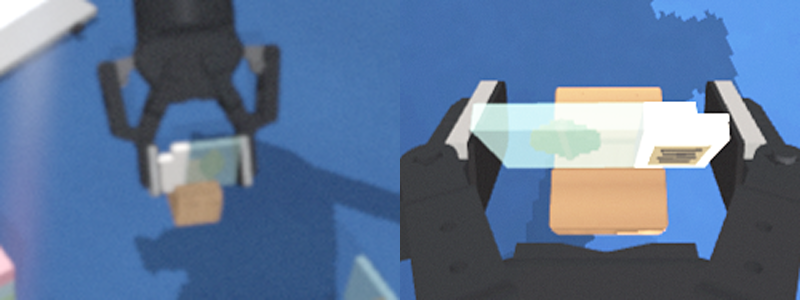

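Gripped on both short ends, opening 61.3 mm. Lifting straight up.

drive_tool --increments '[{"rx":0,"ry":0,"rz":0,"dx":-0.0022,"dy":0,"dz":-0.002,"hand":0.05},{"rx":0,"ry":0,"rz":0,"dx":-0.0059,"dy":0,"dz":-0.0055,"hand":0.05},{"rx":0,"ry":0,"rz":0,"dx":-0.011,"dy":0,"dz":-0.0102,"hand":0.05},{"rx":0,"ry":0,"rz":0,"dx":-0.0183,"dy":0,"dz":-0.017,"hand":0.05},{"rx":0,"ry":0,"rz":0,"dx":-0.0293,"dy":0,"dz":-0.0273,"hand":0.05},{"rx":0,"ry":0,"rz":0,"dx":-0.044,"dy":0,"dz":-0.041,"hand":0.05},{"rx":0,"ry":0,"rz":0,"dx":-0.0585,"dy":0,"dz":-0.0546,"hand":0.05},{"rx":0,"ry":0,"rz":0,"dx":-0.073,"dy":0,"dz":-0.068,"hand":0.05},{"rx":0,"ry":0,"rz":0,"dx":-0.0878,"dy":0,"dz":-0.082,"hand":0.05},{"rx":0,"ry":0,"rz":0,"dx":-0.0878,"dy":0,"dz":-0.082,"hand":0.05},{"rx":0,"ry":0,"rz":0,"dx":-0.0878,"dy":0,"dz":-0.082,"hand":0.05},{"rx":0,"ry":0,"rz":0,"dx":-0.0878,"dy":0,"dz":-0.082,"hand":0.05}]' --newtons 50

```text
time_s: 5.2
eef_pos: [474.1, 133.0, 148.0]
tcp_rot: [2.16, 1.352, -0.94]
ft_force: [0.2, -0.0, -0.4]
width: 61.1
```

```bash
python3 - <<'E'
from h import *
c=snap('wrist','wrist5');snap('scene','scene5')
a=cv2.imread('pics/scene5.png')[110:230,270:430]; b=cv2.imread('pics/wrist5.png')[200:380,150:400]
cv2.imwrite('pics/z5.png',np.hstack([cv2.resize(x,(400,300),interpolation=cv2.INTER_CUBIC) for x in (a,b)]))
p,R,o=cur();print(p,o['q'].round(2),o['ft_force'],o['width'])
# slide plane in wrist: label-face depth of frosted part
S=R.inv()
for (u,v) in ((310,275),(318,290),(330,290),(340,280),(340,297),(305,300)):
    X=P(c,u,v); print(u,v,S.apply(X-p).round(1))
B=place(.75,1); print((R.inv()*B).as_rotvec(), B.as_matrix()[:,0])
E
```

```text
[474.13182191 133.01972242 147.85982116] [-0.37 -0.13  2.08  0.8   1.24 -0.21] [1.1868092  0.3262017  0.77626429] 60.57309697637171
310 275 [-43.1  11.9 -15.4]
318 290 [-30.4  16.9  -1.4]
330 290 [-29.8  22.1  -1. ]
340 280 [-36.   24.7  -9.3]
340 297 [-15.4  30.   11.6]
305 300 [112.6  26.2  97.2]
[-2.31368779 -0.86353334  0.082538  ] [ 0.72363125  0.1082886  -0.68163876]
```

View pics/z5.png

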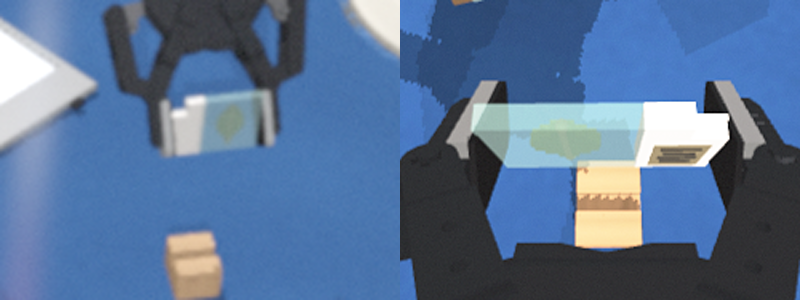

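```bash
cat >> h.py <<'E'
Rd=Ro.from_matrix(np.array([[0,1,0],[0,0,-1],[-1,0,0]],float).T@np.eye(3)) 
Rd=Ro.from_matrix(np.column_stack([[0,0,-1],[1,0,0],[0,-1,0]]))  # tool x down, y along +x
def Rk(q,s): return Ro.from_euler('z',q[0])*Ro.from_euler('y',s[0]*(q[1]+q[2]+q[3]-np.pi/2))*Ro.from_euler('x',s[1]*(q[4]-np.pi/2))*Ro.from_euler('z',s[2]*q[5])*Rd
E
python3 - <<'E'
from h import *
import itertools
from scipy.optimize import least_squares
p,R,o=cur()
for s in itertools.product((1,-1),repeat=3):
    e=(Rk(o['q'],s).inv()*R).magnitude()
    if e<.3: print(s,e); S=s
for a in (.4,.55,.75,.95):
  B=place(a,1)
  for q1 in (-.8,-.6,-.4,-.2):
    f=lambda x:(Rk([q1,0,0,x[0],x[1],x[2]],S).inv()*B).as_rotvec()
    r=least_squares(f,[2.3,1.2,-2.2]); print(a,q1,r.x.round(2),r.cost.round(4))
E
```

```text
Traceback (most recent call last):
NameError: name 'S' is not defined. Did you mean: 's'?
```

```bash
cat >> h.py <<'E'
R0=Ro.from_matrix(np.column_stack([[1,0,0],[0,0,1],[0,-1,0]]))
def Rk(q,s): return Ro.from_euler('z',q[0])*Ro.from_euler('y',q[1]+q[2]-np.pi/2)*Ro.from_euler('x',s[0]*q[3])*Ro.from_euler('y',q[4])*Ro.from_euler('x',s[1]*q[5])*R0
E
python3 - <<'E'
from h import *
import itertools
from scipy.optimize import least_squares
p,R,o=cur()
for s in itertools.product((1,-1),repeat=2):
    e=(Rk(o['q'],s).inv()*R).magnitude(); print(s,e)
    if e<.1: S=s
E
```

```text
(1, 1) 3.4219371797089426e-16
(1, -1) 0.4177385454760083
(-1, 1) 1.6009888398709768
(-1, -1) 1.507735626558818
```

```bash
cat >> h.py <<'E'
E_=Ro.from_euler
def basis(q):
    r1=E_('z',q[0]); r2=r1*E_('y',q[1]); r3=r2*E_('y',q[2]-np.pi/2); r4=r3*E_('x',q[3]); r5=r4*E_('y',q[4])
    ex,ey,ez=np.eye(3)
    return np.column_stack([ez,r2.apply(ez),r3.apply(ex),r1.apply(ey),r4.apply(ey),r5.apply(ex)]), r3.apply(ez), r5.apply(ez)
DQ=[([-1.32599359,.150849,1.437872,-4.53e-5,1.55377744,-.133965718],[212.56153583,-534.06506403,230.83265682]),
([-0.69882013,-0.17530612,2.09687733,0.72599251,1.47353902,-0.41497293],[422.53512599,23.59680828,156.8700168])]
E
python3 - <<'E'
from h import *
p,R,o=cur(); D=DQ+[(o['q'],p)]
print(o['q'].tolist(),p.tolist())
A=np.vstack([basis(q)[0] for q,_ in D]); b=np.hstack([x for _,x in D])
for cols in ([0,1,2,5],[0,1,2,3,5],[0,1,2,4,5],[0,1,2,3,4,5]):
    x,_,_,sv=np.linalg.lstsq(A[:,cols],b,rcond=None); print(cols,x.round(1),(A[:,cols]@x-b).round(1))
A2=np.hstack([A[:,[0,1,2,4,5]],np.hstack([basis(q)[2] for q,_ in D])[:,None]]); x=np.linalg.lstsq(A2,b,rcond=None)[0]; print(x.round(1),(A2@x-b).round(1))
E
```

```text
[-0.3712876931321522, -0.1295371755045828, 2.079642116951007, 0.8004944199354885, 1.243592907595069, -0.2088692727380039] [474.1318219077544, 133.0197224179251, 147.8598211605284]
[0, 1, 2, 5] [121.1 535.5 490.9 428.7] [-74.2 -19.8 -17.8 -12.9   2.2   8.9  13.8 -10.3   8.9]
[0, 1, 2, 3, 5] [  8.4 558.6 485.7  77.5 320.9] [ 0.6  0.6  0.3 -2.1  1.3 -0.3  2.5 -1.4 -0. ]
[0, 1, 2, 4, 5] [-42.3 610.9 483.1  64.  356.3] [-11.3  -7.8 -34.1  -8.3  -1.7  15.3   8.4 -13.2  18.8]
[0, 1, 2, 3, 4, 5] [  9.2 558.1 485.7  78.   -0.6 320.9] [ 0.5  0.6  0.6 -2.1  1.4 -0.4  2.5 -1.3 -0.2]
[ -59.5  609.9  641.2   71.8  318.4 -160.2] [ -4.2  -3.7 -17.1 -11.7 -10.4  19.3   7.8   4.9  -2.2]
```

```bash
cat >> h.py <<'E'
from scipy.optimize import least_squares
X=np.array([8.4,558.6,485.7,77.5,320.9])
LO=np.array([-2.8,-.68,.12,-1.39,.16,-2.81]);HI=np.array([2.8,2.1,2.68,4.53,2.79,2.81])
def fk(q): return basis(q)[0][:,[0,1,2,3,5]]@X, Rk(q,(1,1))
def ik(pt,Rt,q0):
    f=lambda q:np.r_[(fk(q)[0]-pt)/300,(fk(q)[1].inv()*Rt).as_rotvec()]
    return least_squares(f,np.clip(q0,LO+.01,HI-.01),bounds=(LO,HI))
E
python3 - <<'E'
from h import *
p,R,o=cur(); q0=o['q']
print(ik(p,R,q0).x.round(2),q0.round(2))
rel=pick(.75,1).inv()  # slide pose in gripper nominal
for h in (105,125):
 Cf=PM+[0,0,h]
 B=Rsf*Rs0.inv()*R; d=B.as_matrix()[:,0]
 pt=Cf+d*25.6
 for g in (q0,[-.6,-.1,2,0,1,-2.4],[-.6,-.1,2,0.3,1,2.4],[-.6,.1,1.5,3,1,0]):
    r=ik(pt,B,g); print(h,pt.round(),d.round(2),r.x.round(2),r.cost.round(5))
E
```

```text
[-0.37 -0.14  2.08  0.8   1.24 -0.21] [-0.37 -0.13  2.08  0.8   1.24 -0.21]
105 [ 517. -204.   97.] [ 0.72  0.11 -0.68] [-0.76 -0.12  2.13  0.72  0.76 -2.81] 0.01727
105 [ 517. -204.   97.] [ 0.72  0.11 -0.68] [-0.76 -0.12  2.13  0.72  0.76 -2.81] 0.01727
105 [ 517. -204.   97.] [ 0.72  0.11 -0.68] [-0.96 -0.08  2.26  1.15  0.87  2.81] 0.00437
105 [ 517. -204.   97.] [ 0.72  0.11 -0.68] [-0.96 -0.08  2.26  1.15  0.87  2.81] 0.00437
125 [ 517. -204.  117.] [ 0.72  0.11 -0.68] [-0.77 -0.14  2.1   0.72  0.8  -2.81] 0.01413
125 [ 517. -204.  117.] [ 0.72  0.11 -0.68] [-0.77 -0.14  2.1   0.72  0.8  -2.81] 0.01413
125 [ 517. -204.  117.] [ 0.72  0.11 -0.68] [-0.97 -0.1   2.25  1.15  0.9   2.81] 0.00734
125 [ 517. -204.  117.] [ 0.72  0.11 -0.68] [-0.97 -0.1   2.25  1.15  0.9   2.81] 0.00734
```

```bash
cat > pl.py <<'E'
from h import *
p,R,o=cur(); q0=o['q']
Rel=R.inv()*Rs0   # slide in tool
def slide(q):
    pp,RR=fk(q); return pp-25.6*RR.as_matrix()[:,0], RR*Rel
if __name__=='__main__':
  for lim in (-2.78,-2.72,-2.65):
   for h in (105,120):
    for wp in (300,120):
     lo=LO+.03; hi=HI-.03; lo[5]=lim
     def f(q):
        c,S=slide(q); M=S.as_matrix(); dp=c-(PM+[0,0,h]); return np.r_[dp/wp, M[:,0]-[0,0,1], .8*(M[:,1]-yp)]
     r=least_squares(f,np.clip([-.7,-.1,2.1,.7,.8,-2.6],lo+.01,hi-.01),bounds=(lo,hi)); c,S=slide(r.x); M=S.as_matrix()
     print(lim,h,wp,r.x.round(2),'pos',(c-PM).round(),'tilt',np.arccos(M[2,0]).round(3),'yaw',np.arccos(M[:,1]@yp).round(3),np.degrees(np.arctan2(M[1,1],M[0,1])).round(1))
E
python3 pl.py
```

```text
-2.78 105 300 [-0.75 -0.14  2.15  0.72  0.71 -2.78] pos [ 10.  13. 119.] tilt 0.125 yaw 0.15 90.0
-2.78 105 120 [-0.77 -0.13  2.16  0.71  0.7  -2.78] pos [  2.   2. 108.] tilt 0.143 yaw 0.17 88.8
-2.78 120 300 [-0.76 -0.15  2.13  0.72  0.75 -2.78] pos [  9.  12. 133.] tilt 0.115 yaw 0.141 90.4
-2.78 120 120 [-0.78 -0.14  2.14  0.71  0.74 -2.78] pos [  2.   2. 122.] tilt 0.132 yaw 0.161 89.3
-2.72 105 300 [-0.73 -0.14  2.14  0.68  0.69 -2.72] pos [ 11.  15. 120.] tilt 0.135 yaw 0.171 88.7
-2.72 105 120 [-0.75 -0.13  2.16  0.67  0.68 -2.72] pos [  2.   3. 108.] tilt 0.155 yaw 0.194 87.4
-2.72 120 300 [-0.74 -0.15  2.13  0.68  0.73 -2.72] pos [ 10.  14. 134.] tilt 0.125 yaw 0.163 89.2
-2.72 120 120 [-0.76 -0.15  2.14  0.67  0.72 -2.72] pos [  2.   3. 123.] tilt 0.144 yaw 0.186 87.9
-2.65 105 300 [-0.71 -0.14  2.14  0.64  0.67 -2.65] pos [ 12.  17. 120.] tilt 0.145 yaw 0.196 87.3
-2.65 105 120 [-0.73 -0.14  2.16  0.62  0.66 -2.65] pos [  2.   3. 108.] tilt 0.166 yaw 0.222 85.9
-2.65 120 300 [-0.72 -0.16  2.13  0.64  0.7  -2.65] pos [ 12.  17. 134.] tilt 0.136 yaw 0.189 87.7
-2.65 120 120 [-0.74 -0.15  2.14  0.62  0.69 -2.65] pos [  2.   3. 123.] tilt 0.155 yaw 0.214 86.3
```

```bash
cat > path.py <<'E'
from pl import *
lo=LO+.03; hi=HI-.03; lo[5]=-2.7
def f(q):
    c,S=slide(q); M=S.as_matrix(); dp=c-(PM+[0,0,108]); return np.r_[dp/150, M[:,0]-[0,0,1], .8*(M[:,1]-yp)]
qf=least_squares(f,[-.7,-.1,2.1,.7,.8,-2.6],bounds=(lo,hi)).x
np.savez('goal.npz',qf=qf,Rel=Rel.as_matrix())
pf,Rf=fk(qf);print(qf.round(3),pf.round(1),fk(q0)[0]-p, slide(qf)[0]-PM)
for k in range(1,19):
    t=k/18; t=t if 0 else t+ -np.sin(2*np.pi*t)/(2*np.pi)*.5
    P_,R_=fk(q0+(qf-q0)*t); rv=(R.inv()*R_).as_rotvec(); dd=R.inv().apply(P_-fk(q0)[0])/1000
    print('{"rx": %.2f, "ry": %.2f, "rz": %.2f, "dx": %.3f, "dy": %.3f, "dz": %.3f, "hand": 0.05},'%(*rv,*dd), P_.round())
E
python3 path.py
```

```text
[-0.747 -0.136  2.152  0.658  0.684 -2.7  ] [ 517.  -203.8  101.1] [ 2.57046086 -1.41652033 -0.13616131] [  3.21780364   4.31632093 112.14642648]
{"rx": -0.06, "ry": -0.01, "rz": 0.02, "dx": -0.002, "dy": 0.007, "dz": 0.006, "hand": 0.05}, [481. 123. 145.]
{"rx": -0.13, "ry": -0.02, "rz": 0.04, "dx": -0.005, "dy": 0.015, "dz": 0.012, "hand": 0.05}, [485. 114. 143.]
{"rx": -0.22, "ry": -0.03, "rz": 0.07, "dx": -0.008, "dy": 0.025, "dz": 0.020, "hand": 0.05}, [490. 102. 140.]
{"rx": -0.32, "ry": -0.06, "rz": 0.10, "dx": -0.013, "dy": 0.036, "dz": 0.030, "hand": 0.05}, [496.  88. 136.]
{"rx": -0.44, "ry": -0.09, "rz": 0.13, "dx": -0.019, "dy": 0.049, "dz": 0.043, "hand": 0.05}, [502.  71. 132.]
{"rx": -0.59, "ry": -0.13, "rz": 0.16, "dx": -0.026, "dy": 0.064, "dz": 0.057, "hand": 0.05}, [508.  50. 128.]
{"rx": -0.75, "ry": -0.19, "rz": 0.19, "dx": -0.036, "dy": 0.080, "dz": 0.074, "hand": 0.05}, [515.  26. 123.]
{"rx": -0.92, "ry": -0.26, "rz": 0.21, "dx": -0.047, "dy": 0.097, "dz": 0.093, "hand": 0.05}, [520.  -1. 118.]
{"rx": -1.10, "ry": -0.34, "rz": 0.22, "dx": -0.060, "dy": 0.113, 
[... 367 characters left out ...]
 -111.  105.]
{"rx": -1.72, "ry": -0.68, "rz": 0.11, "dx": -0.116, "dy": 0.161, "dz": 0.189, "hand": 0.05}, [ 527. -134.  104.]
{"rx": -1.83, "ry": -0.75, "rz": 0.07, "dx": -0.128, "dy": 0.168, "dz": 0.203, "hand": 0.05}, [ 525. -154.  103.]
{"rx": -1.92, "ry": -0.80, "rz": 0.02, "dx": -0.138, "dy": 0.173, "dz": 0.215, "hand": 0.05}, [ 523. -170.  102.]
{"rx": -1.99, "ry": -0.85, "rz": -0.02, "dx": -0.146, "dy": 0.177, "dz": 0.224, "hand": 0.05}, [ 521. -183.  101.]
{"rx": -2.04, "ry": -0.89, "rz": -0.06, "dx": -0.153, "dy": 0.180, "dz": 0.232, "hand": 0.05}, [ 519. -194.  101.]
{"rx": -2.10, "ry": -0.92, "rz": -0.10, "dx": -0.160, "dy": 0.183, "dz": 0.239, "hand": 0.05}, [ 517. -204.  101.]
```

drive_tool --increments '[{"rx":-0.06,"ry":-0.01,"rz":0.02,"dx":-0.002,"dy":0.007,"dz":0.006,"hand":0.05},{"rx":-0.13,"ry":-0.02,"rz":0.04,"dx":-0.005,"dy":0.015,"dz":0.012,"hand":0.05},{"rx":-0.22,"ry":-0.03,"rz":0.07,"dx":-0.008,"dy":0.025,"dz":0.02,"hand":0.05},{"rx":-0.32,"ry":-0.06,"rz":0.1,"dx":-0.013,"dy":0.036,"dz":0.03,"hand":0.05},{"rx":-0.44,"ry":-0.09,"rz":0.13,"dx":-0.019,"dy":0.049,"dz":0.043,"hand":0.05},{"rx":-0.59,"ry":-0.13,"rz":0.16,"dx":-0.026,"dy":0.064,"dz":0.057,"hand":0.05},{"rx":-0.75,"ry":-0.19,"rz":0.19,"dx":-0.036,"dy":0.08,"dz":0.074,"hand":0.05},{"rx":-0.92,"ry":-0.26,"rz":0.21,"dx":-0.047,"dy":0.097,"dz":0.093,"hand":0.05},{"rx":-1.1,"ry":-0.34,"rz":0.22,"dx":-0.06,"dy":0.113,"dz":0.113,"hand":0.05},{"rx":-1.27,"ry":-0.43,"rz":0.21,"dx":-0.074,"dy":0.128,"dz":0.134,"hand":0.05},{"rx":-1.44,"ry":-0.52,"rz":0.19,"dx":-0.089,"dy":0.141,"dz":0.154,"hand":0.05},{"rx":-1.59,"ry":-0.6,"rz":0.15,"dx":-0.103,"dy":0.152,"dz":0.172,"hand":0.05},{"rx":-1.72,"ry":-0.68,"rz":0.11,"dx":-0.116,"dy":0.161,"dz":0.189,"hand":0.05},{"rx":-1.83,"ry":-0.75,"rz":0.07,"dx":-0.128,"dy":0.168,"dz":0.203,"hand":0.05},{"rx":-1.92,"ry":-0.8,"rz":0.02,"dx":-0.138,"dy":0.173,"dz":0.215,"hand":0.05},{"rx":-1.99,"ry":-0.85,"rz":-0.02,"dx":-0.146,"dy":0.177,"dz":0.224,"hand":0.05},{"rx":-2.04,"ry":-0.89,"rz":-0.06,"dx":-0.153,"dy":0.18,"dz":0.232,"hand":0.05},{"rx":-2.1,"ry":-0.92,"rz":-0.1,"dx":-0.16,"dy":0.183,"dz":0.239,"hand":0.05},{"rx":-2.1,"ry":-0.92,"rz":-0.1,"dx":-0.16,"dy":0.183,"dz":0.239,"hand":0.05},{"rx":-2.1,"ry":-0.92,"rz":-0.1,"dx":-0.16,"dy":0.183,"dz":0.239,"hand":0.05}]'

```text
time_s: 7.3
eef_pos: [514.8, -202.1, 102.1]
tcp_rot: [0.004, 0.902, -0.054]
ft_force: [-0.4, 0.4, -0.1]
width: 61.2
```

```bash
cat > chk.py <<'E'
from h import *
import sys
k=sys.argv[1]; g=np.load('goal.npz'); Rel=Ro.from_matrix(g['Rel'])
p,R,o=cur(); M=(R*Rel).as_matrix(); c=p-25.6*R.as_matrix()[:,0]
print(p.round(1),o['q'].round(3),g['qf'].round(3),o['dq'].round(3),o['width'],'slide-PM',(c-PM).round(1),'tilt',np.arccos(M[2,0]).round(3),'yaw',np.arccos(M[:,1]@yp).round(3))
print('to goal',inc(fk(g['qf'])[1],fk(g['qf'])[0]))
for n in('scene','top','wrist'): 
    cc=snap(n,n+k); im=cc['pixels'].copy()
    for off in ((0,31,13),(0,-31,23),(0,31,-23),(0,-31,-23)):
        u,v=proj(cc,c+M@off); cv2.circle(im,(int(u),int(v)),1,(255,0,0),-1)
    cv2.imwrite(f'pics/{n}{k}m.png',im[:,:,::-1])
a=cv2.imread(f'pics/scene{k}m.png')[60:190,170:340]; b=cv2.imread(f'pics/top{k}m.png')[180:310,330:500]
cv2.imwrite(f'pics/z{k}.png',np.hstack([cv2.resize(x,(400,306),interpolation=cv2.INTER_CUBIC) for x in (a,b)]))
E
python3 chk.py 6
```

```text
[ 514.8 -202.1  102.1] [-0.748 -0.128  2.146  0.662  0.684 -2.706] [-0.747 -0.136  2.152  0.658  0.684 -2.7  ] [ 0.005  0.    -0.003  0.002  0.004  0.006] 61.2464376410677 slide-PM [  0.9   6.  113.2] tilt 0.153 yaw 0.196
to goal (array([ 0.0012,  0.0008, -0.0006]), array([ 0.0023, -0.0016,  0.0012]))
```

View pics/z6.png

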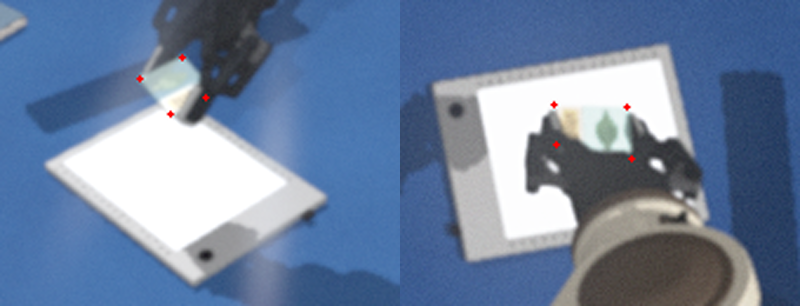

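View pics/wrist6m.png

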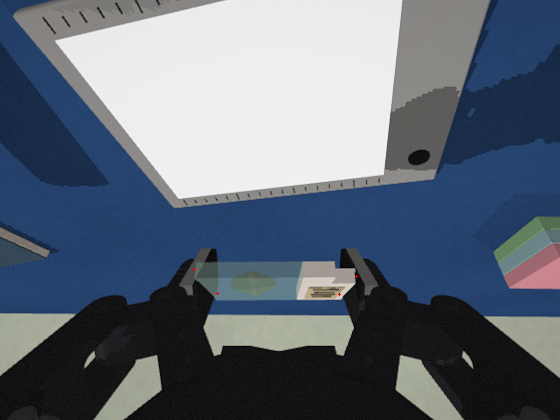

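```bash
python3 - <<'E'
from h import *
c=dict(np.load('pics/wrist6.npz')); p,R,o=cur()
Xs=[]
for v in range(264,299):
    for u in range(300,350):
        if c['range_z'][v,u]>0:
            X=P(c,u,v); t=R.inv().apply(X-p)
            if -60<t[0]<0 and abs(t[2])<30: Xs.append(X)
Xs=np.array(Xs); m=np.median(Xs,0)
for _ in range(4):
    U=np.linalg.svd(Xs-Xs.mean(0))[2][2]; r=np.abs((Xs-Xs.mean(0))@U); Xs=Xs[r<max(3,2*r.std())]
print(len(Xs),m-PM,'normal',U*np.sign(U[2]),'tilt',np.arccos(abs(U[2])))
print(o['width'],o['ft_force'],o['dq'].round(4),o['time_s'])
for n in('top','scene'):
    print(n)
a=cv2.absdiff(cv2.imread('pics/scene0.png'),cv2.imread('pics/scene6.png'))[220:345,200:450]; print('scene diff notes/gift/blank',a.mean(),(a.max(2)>60).sum())
E
```

```text
1562 [-10.00008972  24.7326781  115.94567492] normal [0.07256357 0.05394314 0.99590394] tilt 0.09054120890256534
60.95190057546985 [ 0.41756459 -0.40932224 -0.08724854] [ 0.0013 -0.0022 -0.0013 -0.0019 -0.0005 -0.0111] 7.45
top
scene
scene diff notes/gift/blank 5.81264 0
```

Depth gives a tilt of about 0.09 rad, with the frosted end on the switch side. The notes, box and blank look unmoved. I'll settle briefly, then hand in.

drive_tool --increments '[{"rx":0,"ry":0,"rz":0,"dx":0,"dy":0,"dz":0,"hand":0.05},{"rx":0,"ry":0,"rz":0,"dx":0,"dy":0,"dz":0,"hand":0.05},{"rx":0,"ry":0,"rz":0,"dx":0,"dy":0,"dz":0,"hand":0.05},{"rx":0,"ry":0,"rz":0,"dx":0,"dy":0,"dz":0,"hand":0.05},{"rx":0,"ry":0,"rz":0,"dx":0,"dy":0,"dz":0,"hand":0.05}]'

```text
time_s: 7.95
eef_pos: [514.8, -202.4, 102.5]
tcp_rot: [0.0, 0.901, -0.053]
ft_force: [0.3, 0.6, -0.5]
width: 61.2
```

```bash
python3 chk.py 7; python3 -c "
from h import *
print(order.sign_off())"
```

```text
[ 514.8 -202.4  102.5] [-0.748 -0.129  2.146  0.661  0.683 -2.709] [-0.747 -0.136  2.152  0.658  0.684 -2.7  ] [-0.001 -0.    -0.001  0.001  0.001  0.001] 61.18731859581649 slide-PM [  1.    5.7 113.5] tilt 0.152 yaw 0.195
to goal (array([0.0047, 0.0015, 0.0006]), array([ 0.0025, -0.0013,  0.0009]))
the job is handed in; nothing more can be done
None
```

I took the notched slide by its two short ends, drew it straight up out of its stand, and turned it label face up over the light pad. It is held there with the frosted end towards the switch. The job was handed in at about 8 s; no verdict is reported.

**Last checks:**
- **Position:** the slide centre is about 6 mm from the pad middle seen from above, and about 113 mm above it.
- **Tilt:** 0.15 rad from the arm pose and 0.09 rad from the wrist depth image. The two disagree slightly, but both are within the 0.4 rad limit.
- **Heading:** about 0.2 rad off the pad's length (limit 0.5). I accepted this offset because the last joint's range did not allow exact alignment with this grasp.
- **Grip and rest:** the opening is steady at 61.2 mm and the arm is at rest.
- **Other objects:** the scene picture taken over the pad, shortly before hand-in, shows no visible change at the notes, box or blank slide. I saw no sign of contact with the pad.

One move call was refused early on because rows were missing a key; nothing moved.

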